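# Butt the loose parts tray up to its neighbour and clip the two together

## Robot

A 6-joint arm with a two-finger parallel gripper is mounted at the origin on the work surface. World frame = base frame: x ahead of the robot, y to its left, z up, the work surface at z = 0. Lengths are in m, angles in rad, forces in N, time in s.
With the tool pointing down it reaches from about 0.325 to 0.9 m from the base axis. Payload 3.5 kg.
Tool frame: the origin (TCP) lies between the finger pads; the fingertips stand 17 mm ahead of it and the grasp point (between the pads) lies 2 mm behind it; z points along the fingers, y is the line along which they close (so a half turn about z gives the same grasp; the last joint's range is limited). The gripper opens to 85 mm and grips with 20 to 120 N. Pads are 22 mm wide; open, the fingers measure 114 mm over their backs; the gripper's body (76 mm by 85 mm) begins 54 mm behind the grasp point. The pads swing forward as they close: fully open they stand 13 mm farther back than shut.
Start: joints at [-0.103, 0.276, -0.026, 1.268, 0, 1.467], TCP at [0.625, -0, 0.248] pointing down, gripper open.
Joint ranges: [-3.12, 3.12], [-0.85, 1.88], [-1.08, 1.24], [-1.95, 2.15], [-1.57, 1.53], [-3.14, 3.14]. Speed limits (rad/s): [2.57, 2.57, 3.14, 3.14, 3.14, 3.14].

## Interface

Orientations are given as a unit quaternion [w, x, y, z].
In Python, from cell import sense, cams, manip, masks_of gives the robot as it stands.
- The arm moves only by the tool apply_moves, never from a script. Its argument "moves" is a list of rows, each a list of 7 numbers: the opening, from 0 (shut) to 1 (fully open), then the shift along the tool's x, y, z each as a share of 30 mm, from -1 to 1, then the turn, a rotation vector about the tool's x, y, z each as a share of 4 degrees, from -1 to 1. A call has 1 to 8 rows; each row shifts and turns the commanded pose from where the row before left it, along the tool's axes as they then stand; what a row does not reach is not made up. A row lasts 1/10 s, in which the tool goes at most 50 mm and 8.59 degrees, less where a joint would pass 70% of its speed; a pose out of reach is approached as far as the arm can. A call with a number of a shift or a turn outside -1 to 1 is refused whole. A call with a gripper value outside its range is refused whole. The fingers move at their own pace and stop on an object; the grip force is fixed at half the most. Time passes only in rows, so rows that do not move let the fingers close. It gives the time, the measured TCP pose, the force, the opening and the grip force at its end, in the units of the state.
- sense(): the state, without advancing time (a new reading comes with each control period).
- cams.camera(name): name is "scene" or "side" or "wrist"; returns (picture, depth): 420x560x3 uint8, red, green, blue; 420x560 float32, m along the optical axis (not along the pixel's ray), 0 where there is no reading.
- cams.calibration(name): a dict with "vertical_fov" (degrees; the focal length in pixels is half the picture's height over the tangent of half this angle, whatever the lens; pixels are square), "cx", "cy" (the principal point, pixels), "k1" (the pictures are not rectified: a ray, as slopes to the right and down, at radius r is drawn at 1 + k1 r^2 times it, then the intrinsics apply), "position" and "rotation" of the camera in the world. Camera axes: x right, y up, looking along -z (the intrinsics and any distortion apply to the point x, -y, -z); pixel columns grow to the right and rows downward; lengths in m; the calibration is good to about 2 mm. A picture is of the moment at which its call begins: read the wrist's pose just before it. calibration takes no time and is no camera call; for the wrist camera it gives the pose at the moment of the call.
- manip.job_done(): hands the job in; it is judged then, once.
Trained networks look in the newest picture that a camera, given by its name, has taken for a name from the list of things; names that differ only in an ending like _2 or _b are one class to them, and where a whole thing is asked for, a point or a joint stands for the part that bears it (a point fixed in the world has none). Each returns a list of dicts, best first, with "p" (0 to 1); they miss things now and then, are a little off and sometimes report something else, mostly with a low value. They report only what shows in the picture. A call takes as long as a camera call.
- masks_of(camera, query): "region" (420x560 bool, what is visible of it) and "position" ([column, row] in pixels, amid what is visible of it).
The state is a dict: "time": time; "q": joint angles; "joint_velocities": joint speeds; "tau": joint torques, N m; "position": TCP position; "orientation": TCP orientation; "force": force on the tool from outside, world axes, zero at the start; "wrist_torque": the same for the moment, N m; "gripper_width": finger opening in m; "grasp_force": force on a finger pad.
Only numpy, scipy, OpenCV 4.12 (cv2) and the standard library are available. Lean on these libraries where they do the work, as an engineer would, in place of code of your own. Each camera call takes 0.05 s, during which the arm holds its last target. There are 200 camera calls.

## Task

The short steel parts tray has drifted away from the end of the long one, which is screwed down: slide it up so that their end walls meet flush with no gap and the sides run on in line. Then take the spring clamp off its upright tab, clip it upright over the two end walls, about mid-width, pushed down until its pivot sits on or close to the rims, and let go. Leave the tools and hardware lying around where they are.

Things in the scene. Friction and masses are not known exactly. Their poses are not given: they have to be found in the camera images.
- long_tray: long open-topped dark sheet-steel tray, screwed to the shelf: 64 (its x) by 150 (its y) by 60 high, walls and floor 5 thick. Origin: centre of its underside, on the shelf. The short tray belongs against its -y end.
- long_tray_end (a point): middle of the top edge of the long tray's -y end, on its outer face, 60 above the shelf; axes as the long tray's
- short_tray: shorter open-topped dark sheet-steel tray, loose and empty, about 0.35 kg: 64 (its x) by 110 (its y) by 60 high, walls and floor 5 thick. Origin: centre of its underside. Its +y end faces the long tray, across a gap of some centimetres. Can be gripped across its 64 width.
- corner_a (a point): top corner of the short tray's +y end (outer face), on its -x side, 60 above its underside
- corner_b (a point): top corner of the short tray's +y end (outer face), on its +x side, 60 above its underside
- tab: fixed dark steel upright tab on which the clamp is parked: 60 long (its x), 10 thick (its y), top at 60; on a foot 90 by 80 by 4. Origin: centre of the foot's underside
- clamp: spring clamp, clothes-peg kind, 28 wide, 0.11 kg, parked upright astride the tab, jaws down, black handles up. Origin on its pivot (steel barrel, radius 6, along its x), 66 above the shelf: the barrel rests on the tab's top. This body is the half on its own +y side; z is vertical when shut on a 10 wall. Jaws reach 36 below the pivot, rubber pads from 22 to 36 below.
- clamp_grip (a point): point midway between the handles, 40 above the pivot, where to squeeze them along the clamp's y. Shut on a 10 wall they are 61 apart over their outer top edges, 47 above the pivot. Squeezing opens the jaws: fully squeezed (about 9 N; 25 N holds firmly) the handles are parallel, 32 over their outsides, and the pads about 30 apart at the tips.
- clamp_jaw (a joint): opening of the clamp's other half about the pivot, rad: 0 when shut on a 10 mm thickness (two 5 mm walls, or the tab), 0.6 fully squeezed open, about -0.2 when shut on nothing
- mallet: blue silicone mallet lying down, wooden handle, 250 long; origin under its head. Bystander
- latch: zinc door latch lying flat, 130 long, 30 high. Bystander
- funnel: black plastic funnel standing mouth down, 110 across, 125 high. Bystander
- drawer_pull: aluminium drawer pull, 134 long, 32 high, lying with its feet down. Bystander
- jar: glass jar with a steel lid, 72 across, 100 high. Bystander

How it is judged:
On the way:
1. the short tray's end stands flush against the long tray's end (both corners within 3 mm), sides in line within 8 mm (y of each of corner_a, corner_b in the frame of long_tray_end above -0.003 m and x of corner_a in the frame of long_tray_end between -0.04 and -0.024 m and z of corner_a in the frame of long_tray_end between -0.004 and 0.004 m and x of corner_b in the frame of long_tray_end between 0.024 and 0.04 m and z of corner_b in the frame of long_tray_end between -0.004 and 0.004 m), for 0.2 s.
At the end, for the whole second after the job is handed in: Short tray level, both end corners within 3 mm of the long tray's end, sides in line within 8 mm; clamp released, at rest, pressing both end walls (over 1 N each), upright within 0.3 rad, pivot within 18 mm of mid-width, 10 mm of the seam, at most 18 mm above the rims (all of step 1 and linear speed of each of short_tray, clamp below 0.01 m/s and contact force between clamp and short_tray above 1 N and contact force between clamp and long_tray above 1 N and x of clamp in the frame of long_tray_end between -0.018 and 0.018 m and y of clamp in the frame of long_tray_end between -0.01 and 0.01 m and z of clamp in the frame of long_tray_end below 0.018 m and angle between clamp's own z axis and vertical below 0.3 rad and value of joint clamp_jaw between -0.1 and 0.2 rad); the robot touches nothing.
It fails at once if a bystander (mallet, latch, funnel, drawer pull or jar) is shifted more than 30 mm (distance of any of mallet, latch, funnel, drawer_pull, jar from where it was at the start of the episode above 0.03 m).
It also fails if it takes over 51 s, if anything falls off the work surface, if the arm or the gripper's body presses on something with over 40 N, if the wrist force passes 120 N, or if a joint passes its speed limit or range.

## Working session

There is one attempt and no reset: what is moved stays moved. The work goes in short steps, Python scripts to look and compute and a tool call to move; the robot and the scene stay as the last step left them, time stands still between calls to the robot, and variables do not carry over. Pictures are saved under pics/ and viewed, at most 10 in all, crops included, and the job is handed in when it is done.

Besides the shell and the picture viewer there is one more tool, called after "Emit:" as name([rows], argument=value, ...), one row to a line, values as JSON. apply_moves: Moves the arm, as the interface text tells. Its arguments: {"type":"object","properties":{"moves":{"type":"array","items":{"type":"array","items":{"type":"number"}}}},"required":["moves"]}

```bash
ls; mkdir -p pics
cat > h.py <<'E'
import numpy as np, cv2
from cell import sense, cams, manip, masks_of
def K(c):
    f=210/np.tan(np.radians(c['vertical_fov'])/2); return np.array([[f,0,c['cx']],[0,f,c['cy']],[0,0,1.]])
def R_of(c):
    r=np.array(c['rotation'],float)
    if r.shape==(4,):
        w,x,y,z=r; return quat(r)
    return r.reshape(3,3)
def quat(q):
    from scipy.spatial.transform import Rotation as S
    return S.from_quat([q[1],q[2],q[3],q[0]]).as_matrix()
def rays(c,uv):
    uv=np.asarray(uv,float).reshape(-1,1,2)
    n=cv2.undistortPoints(uv,K(c),np.array([c['k1'],0,0,0.])).reshape(-1,2)
    return n   # slopes right, down
def world(c,uv,d):
    n=rays(c,uv); d=np.asarray(d).reshape(-1,1)
    p=np.hstack([n[:,:1]*d,-n[:,1:]*d,-d]); return p@R_of(c).T+np.array(c['position'])
def proj(c,P):
    p=(np.asarray(P).reshape(-1,3)-np.array(c['position']))@R_of(c)
    q=np.c_[p[:,0],-p[:,1],-p[:,2]]
    return cv2.projectPoints(q.reshape(-1,1,3),np.zeros(3),np.zeros(3),K(c),np.array([c['k1'],0,0,0.]))[0].reshape(-1,2)
def cloud(c,d,m=None):
    m=(d>0) if m is None else (m&(d>0))
    v,u=np.nonzero(m); return world(c,np.c_[u,v],d[v,u])
E
python3 - <<'E'
from h import *
print(sense())
ims=[]
for n in ['scene','side','wrist']:
    c=cams.calibration(n); im,d=cams.camera(n); print(n,c)
    cv2.imwrite(f'pics/{n}0.png',im[:,:,::-1]); np.savez(f'{n}0.npz',im=im,d=d)
    for q in ['long_tray','short_tray','tab','clamp','mallet','latch','funnel','drawer_pull','jar']:
        for r in masks_of(n,q)[:2]:
            P=cloud(c,d,r['region'])
            if len(P): print(q,round(r['p'],2),np.round(r['position']),len(P),np.round(np.percentile(P,[3,50,97],axis=0),3).tolist())
            np.save(f"m_{n}_{q}.npy",r['region']) if r is not None and r['p']>.5 else 0
print(sense()['time'])
E
```

```text
pics
{'time': 0.0, 'q': array([-1.03391946e-01,  2.77130695e-01, -2.79170037e-02,  1.26800311e+00,
        2.36642725e-05,  1.46739624e+00]), 'joint_velocities': array([-5.45562410e-06, -1.67515327e-03, -6.58085436e-04,  7.42461572e-04,
        1.05278232e-04,  2.72509272e-03]), 'tau': array([-1.23772923e-03, -4.45513523e+01,  2.95201170e+01,  1.64704624e-02,
       -2.18722530e-04, -1.59438730e-05]), 'position': array([6.24242048e-01, 8.02462284e-05, 2.47144080e-01]), 'orientation': array([-8.82549032e-04,  7.07103462e-01,  7.07109202e-01, -7.01369086e-04]), 'force': array([-0.12667496, -0.34780084,  0.1253598 ]), 'wrist_torque': array([-0.00810141,  0.03607731, -0.0837633 ]), 'grasp_force': 0.0, 'gripper_width': 0.08559149932959946}
scene {'vertical_fov': 49.776877797290204, 'cx': 278.270456532595, 'cy': 214.69688311665297, 'k1': -0.1430019045049776, 'position': array([1.31267974, 0.16956778, 0.81477804]), 'rotation': array([0.51664948, 0.22886473, 0.32689045, 0.75752022])}
long_tray 0.61 [376. 250.] 2360 [[0.511, 0.061, 0.003], [0.568, 0.133, 0.036], [0.583, 0.202, 0.061]]
long_tr
[... 2916 characters left out ...]
t_tray 0.85 [213. 228.] 5797 [[0.506, -0.105, 0.005], [0.533, -0.051, 0.021], [0.574, 0.005, 0.062]]
tab 0.82 [213. 333.] 1336 [[0.48, -0.243, 0.002], [0.516, -0.225, 0.005], [0.549, -0.206, 0.032]]
latch 0.75 [63.  5.] 617 [[0.358, 0.192, 0.002], [0.379, 0.2, 0.006], [0.399, 0.207, 0.031]]
latch 0.74 [216. 228.] 5921 [[0.506, -0.105, 0.005], [0.534, -0.051, 0.021], [0.575, 0.005, 0.062]]
funnel 0.64 [355. 354.] 179 [[0.642, -0.258, 0.001], [0.725, -0.249, 0.009], [0.743, 0.01, 0.31]]
funnel 0.45 [211. 228.] 5650 [[0.506, -0.105, 0.005], [0.533, -0.051, 0.021], [0.574, 0.005, 0.062]]
drawer_pull 0.87 [116. 400.] 493 [[0.361, -0.353, 0.008], [0.374, -0.318, 0.031], [0.387, -0.276, 0.034]]
1.5
```

Run:
```python
from h import *
a=np.hstack([cv2.imread('pics/scene0.png')]);cv2.imwrite('pics/a.png',a)
w=cv2.imread('pics/wrist0.png'); s=cv2.imread('pics/side0.png')
cv2.imwrite('pics/ws.png',np.vstack([np.hstack([w[:,80:480],a[:,130:530]]),])[:, :800])
cv2.imwrite('pics/s.png',cv2.resize(s[130:330,130:430],None,fx=2.6,fy=2.6))
# calibrations frozen at start (printed): arm has not moved
for n in ['scene','side','wrist']:
    c=cams.calibration(n); d=np.load(f'{n}0.npz')['d']
    P=cloud(c,d)
    for nm,lo,hi in [('short',[.47,-.13,.054],[.61,.028,.068]),('long',[.47,.032,.054],[.61,.24,.068])]:
        Q=P[np.all((P>lo)&(P<hi),axis=1)]
        xy=Q[:,:2].astype(np.float32)
        r=cv2.minAreaRect(xy); 
        print(n,nm,len(Q),np.round(Q[:,2].mean(),4),np.round(r[0],4),np.round(r[1],4),round(r[2],2))
    Q=P[np.all((P>[.44,-.31,.05])&(P<[.57,-.19,.13]),axis=1)]
    if len(Q)>50:
        for lo,hi in [(.05,.075),(.075,.1),(.1,.13)]:
            q=Q[(Q[:,2]>lo)&(Q[:,2]<hi)]
            if len(q)>5: r=cv2.minAreaRect(q[:,:2].astype(np.float32)); print('clamp',n,lo,len(q),np.round(r[0],4),np.round(r[1],4),round(r[2],1),q[:,2].max())
    Q=P[np.all((P>[.43,-.32,.003])&(P<[.58,-.18,.008]),axis=1)]
    if len(Q)>50: r=cv2.minAreaRect(Q[:,:2].astype(np.float32)); print('foot',n,len(Q),np.round(r[0],4),np.round(r[1],4),round(r[2],1))
```

```text
scene short 373 0.059 [ 0.5375 -0.0514] [0.1117 0.0696] 79.97
scene long 490 0.0585 [0.5456 0.1308] [0.1516 0.0676] 84.21
clamp scene 0.05 166 [ 0.5062 -0.244 ] [0.0367 0.0609] 81.8 0.0749656345808517
clamp scene 0.075 109 [ 0.5124 -0.2447] [0.0504 0.0321] 85.8 0.09954078187843585
clamp scene 0.1 88 [ 0.5104 -0.2467] [0.0301 0.0623] 0.4 0.11700790977425823
foot scene 518 [ 0.5054 -0.2493] [0.1473 0.1381] 0.6
side short 236 0.0583 [ 0.5369 -0.0512] [0.1194 0.0643] 79.36
side long 240 0.0584 [0.5445 0.1307] [0.1572 0.0665] 84.13
clamp side 0.05 213 [ 0.503  -0.2497] [0.0595 0.0392] 11.8 0.07483297291743274
clamp side 0.075 185 [ 0.5083 -0.2479] [0.0306 0.0521] 0.6 0.0999628930689237
clamp side 0.1 126 [ 0.5077 -0.2464] [0.0646 0.0281] 89.5 0.11480684713264666
foot side 341 [ 0.4935 -0.2623] [0.109  0.1238] 87.3
wrist short 1443 0.0602 [ 0.5374 -0.0518] [0.111 0.065] 80.32
wrist long 2214 0.0602 [0.5439 0.1227] [0.1321 0.0649] 84.13
foot wrist 1072 [ 0.5292 -0.2152] [0.0967 0.0733] 29.5
```

View pics/ws.png

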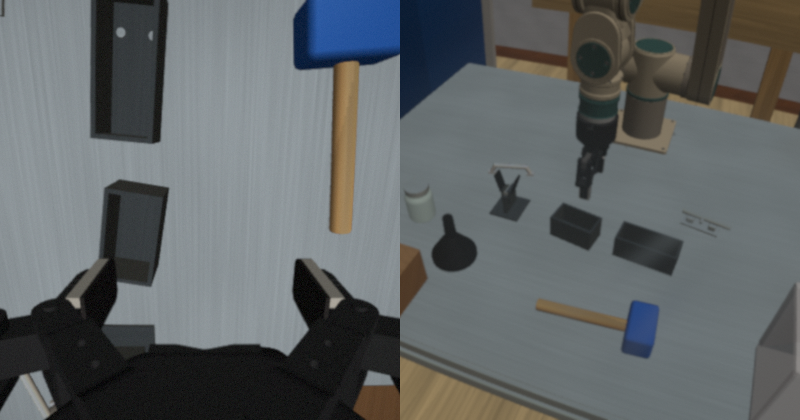

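View pics/s.png

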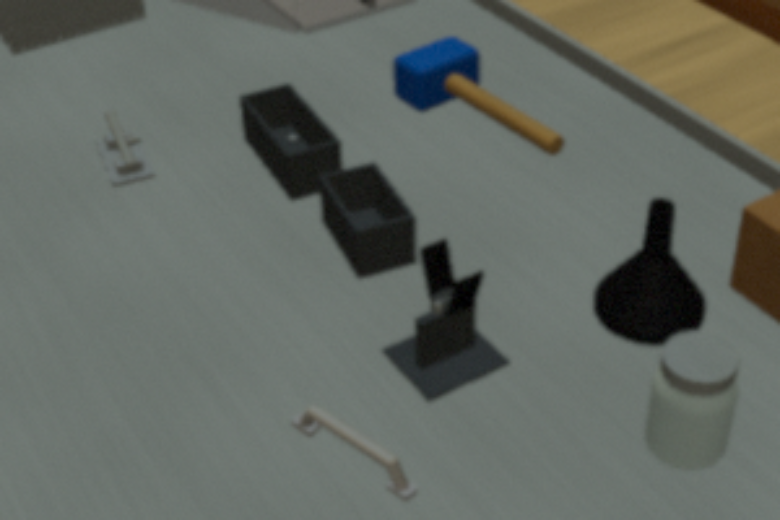

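The trays show clearly: in the wrist picture the short one is at about (135,235) and the long one at (128,70), with the gap between them. The side picture shows the clamp astride its tab at about (450,285), its handles spread along world y. I'll go over the short tray first.

Emit:
apply_moves([
  [1,-0.573,-0.973,0.5,0,0,0],
  [1,-0.573,-0.973,0.5,0,0,0],
  [1,-0.573,-0.973,0.5,0,0,0],
  [1,0,0,0.9,0,0,0.82],
  [1,0,0,0.8,0,0,0.82],
  [1,0,0,0.8,0,0,0.81],
  [1,0,0,0,0,0,0],
])

```text
time: 2.2
position: [0.5343, -0.051, 0.1251]
orientation: [-0.003, 0.765, 0.644, -0.002]
force: [-1.1, 0.1, 0.6]
gripper_width: 0.0849
grasp_force: 0.0
```

Run:
```python
from h import *
c=cams.calibration('wrist'); s=sense(); im,d=cams.camera('wrist'); print(np.round(s['position'],4),np.round(s['joint_velocities'],3),s['q'])
P=cloud(c,d)
for lo,hi in [([.47,-.13,.054],[.61,.028,.068]),([.47,.04,.054],[.61,.24,.068])]:
    Q=P[np.all((P>lo)&(P<hi),axis=1)]
    r=cv2.minAreaRect(Q[:,:2].astype(np.float32)); print(len(Q),np.round(np.median(Q[:,2]),4),np.round(r[0],4),np.round(r[1],4),round(r[2],2))
cv2.imwrite('pics/w1.png',im[:,:,::-1])
```

```text
[ 0.5343 -0.051   0.1251] [ 0.004 -0.028  0.057  0.043  0.    -0.042] [-2.15670473e-01  2.23585726e-01 -3.71477374e-01  9.82890948e-01
  1.18982953e-05  1.52634443e+00]
4161 0.0609 [ 0.5379 -0.0519] [0.1105 0.0643] 80.36
2395 0.0607 [0.5393 0.0746] [0.0363 0.0646] 84.3
```

View pics/w1.png

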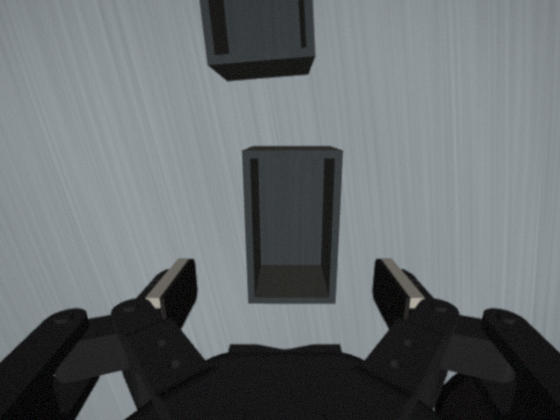

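The short tray lies between the open fingers, from (245,150) to (340,300), and parallel to them. The long tray's end is at (262,72). Next I descend and grip.

Emit:
apply_moves([
  [1,0,0.11,0.6,0,0,0],
  [1,0,0,0.8,0,0,0],
  [1,0,0,0.8,0,0,0],
  [1,0,0,0.8,0,0,0],
  [0.6,0,0,0,0,0,0],
  [0.6,0,0,0,0,0,0],
  [0.6,0,0,0,0,0,0],
  [0.6,0,0,0,0,0,0],
])

```text
time: 3.05
position: [0.5415, -0.0523, 0.0394]
orientation: [0.001, 0.765, 0.644, 0.001]
force: [-0.3, 0.8, -4.5]
gripper_width: 0.0631
grasp_force: 69.0
```

Emit:
apply_moves([
  [0.6,0.26,-0.07,0,0,0,0],
  [0.6,0.26,-0.07,0,0,0,0],
  [0.6,0.26,-0.07,0,0,0,0],
  [0.6,0.26,-0.07,0,0,0,0],
  [0.6,0,0,0,0,0,-0.5],
  [0.6,0,0,0,0,0,-0.48],
  [0.6,0,0,0,0,0,0],
])

```text
time: 3.75
position: [0.5376, -0.0178, 0.0391]
orientation: [-0.001, 0.742, 0.671, 0.001]
force: [-1.1, 3.1, 5.7]
gripper_width: 0.0635
grasp_force: 70.2
```

```bash
cat > gap.py <<'E'
from h import *
from scipy.spatial.transform import Rotation as S
s=sense(); c=cams.calibration('wrist'); im,d=cams.camera('wrist'); print(np.round(s['position'],4),s['force'])
cv2.imwrite('pics/w2.png',im[:,:,::-1])
P=cloud(c,d); P=P[np.all((P>[.45,-.12,.055])&(P<[.63,.2,.068]),axis=1)]
L=np.radians(84.2); y=np.array([np.cos(L),np.sin(L)]); x=np.array([y[1],-y[0]])
E0=np.array([.5374,.0565]); q=np.c_[(P[:,:2]-E0)@x,(P[:,:2]-E0)@y]
q=q[np.abs(q[:,0])<.045]
h,e=np.histogram(q[:,1],np.arange(-.1,.06,.002)); print(dict(zip(np.round(e[:-1]*1000).astype(int).tolist(),h.tolist())))
np.save('q.npy',q)
E
python3 gap.py
```

```text
[ 0.5376 -0.0178  0.0391] [-1.14726164  3.13663077  5.66542333]
{-100: 25, -98: 40, -96: 58, -94: 68, -92: 80, -90: 90, -88: 101, -86: 114, -84: 138, -82: 134, -80: 144, -78: 153, -76: 164, -74: 214, -72: 229, -70: 245, -68: 319, -66: 404, -64: 485, -62: 157, -60: 155, -58: 161, -56: 158, -54: 171, -52: 158, -50: 173, -48: 169, -46: 166, -44: 178, -42: 171, -40: 184, -38: 182, -36: 183, -34: 189, -32: 185, -30: 201, -28: 190, -26: 196, -24: 954, -22: 1029, -20: 889, -18: 0, -16: 0, -14: 0, -12: 0, -10: 0, -8: 0, -6: 0, -4: 0, -2: 0, 0: 1119, 2: 1183, 4: 937, 6: 252, 8: 249, 10: 255, 12: 254, 14: 261, 16: 267, 18: 254, 20: 277, 22: 286, 24: 269, 26: 284, 28: 288, 30: 298, 32: 115, 34: 5, 36: 0, 38: 0, 40: 0, 42: 0, 44: 0, 46: 0, 48: 0, 50: 0, 52: 0, 54: 0, 56: 0}
```

```bash
cat > g2.py <<'E'
from h import *
q=np.load('q.npy')
def lines(lo,hi,tag):
    z=q[(q[:,1]>lo)&(q[:,1]<hi)]
    out=[]
    for sl in range(int(lo*1000),int(hi*1000),3):
        t=z[(z[:,1]>sl/1e3)&(z[:,1]<(sl+3)/1e3)]
        if len(t)>20: out.append((sl+1.5,np.percentile(t[:,0],1)*1e3,np.percentile(t[:,0],99)*1e3))
    o=np.array(out)
    a=np.polyfit(o[:,0],o[:,1],1); b=np.polyfit(o[:,0],o[:,2],1); print(tag,'sides -x: x=%.2f slope %.3f  +x: x=%.2f slope %.3f'%(a[1],a[0],b[1],b[0]))
def edge(lo,hi,f,tag):
    z=q[(q[:,1]>lo)&(q[:,1]<hi)]; o=[]
    for c in np.arange(-28,28,4)/1e3:
        t=z[abs(z[:,0]-c)<.002]
        if len(t)>10:o.append((c*1e3,np.percentile(t[:,1],f)*1e3))
    p=np.polyfit(*np.array(o).T,1); print(tag,'edge at x=0: %.2f slope %.4f'%(p[1],p[0]))
import sys
g=float(sys.argv[1])/1e3 # split
lines(g-.04,g,'short'); lines(g,g+.03,'long')
edge(g-.03,g,99,'short'); edge(g,g+.03,1,'long')
E
python3 g2.py -10
```

```text
short sides -x: x=-24.29 slope 0.018  +x: x=38.35 slope -0.015
long sides -x: x=-31.12 slope -0.049  +x: x=31.73 slope 0.015
short edge at x=0: -18.89 slope 0.0020
long edge at x=0: 0.52 slope 0.0081
```

Emit:
apply_moves([
  [0.6,0.2,-0.1,0,0,0,0],
  [0.6,0.2,-0.12,0,0,0,0],
  [0.6,0.15,0,0,0,0,0],
  [0.6,0.08,0,0,0,0,0],
  [0.6,0.06,0,0,0,0,0],
  [0.6,0.03,0,0,0,0,0],
  [0.6,0,0,0,0,0,0],
])

```text
time: 4.5
position: [0.5338, 0.0019, 0.0392]
orientation: [0.001, 0.742, 0.67, -0.0]
force: [-0.0, -5.5, 5.2]
gripper_width: 0.0631
grasp_force: 70.1
```

```bash
python3 gap.py; python3 g2.py -0.3
```

```text
[0.5338 0.0019 0.0392] [-0.02970436 -5.51388743  5.22756108]
{-100: 0, -98: 0, -96: 0, -94: 0, -92: 0, -90: 0, -88: 0, -86: 0, -84: 4, -82: 15, -80: 34, -78: 47, -76: 61, -74: 69, -72: 86, -70: 103, -68: 103, -66: 121, -64: 137, -62: 132, -60: 145, -58: 160, -56: 182, -54: 224, -52: 226, -50: 347, -48: 277, -46: 672, -44: 187, -42: 149, -40: 163, -38: 151, -36: 164, -34: 157, -32: 172, -30: 159, -28: 174, -26: 169, -24: 175, -22: 183, -20: 180, -18: 183, -16: 191, -14: 188, -12: 188, -10: 201, -8: 191, -6: 581, -4: 979, -2: 1057, 0: 1055, 2: 1037, 4: 1035, 6: 217, 8: 226, 10: 225, 12: 230, 14: 222, 16: 238, 18: 228, 20: 231, 22: 239, 24: 244, 26: 253, 28: 253, 30: 256, 32: 265, 34: 273, 36: 275, 38: 278, 40: 281, 42: 280, 44: 287, 46: 291, 48: 284, 50: 253, 52: 21, 54: 0, 56: 0}
short sides -x: x=-30.42 slope 0.011  +x: x=32.91 slope -0.009
long sides -x: x=-31.40 slope -0.012  +x: x=31.98 slope -0.002
short edge at x=0: -0.43 slope 0.0004
long edge at x=0: -0.19 slope -0.0025
```

Emit:
apply_moves([
  [0.6,0.05,-0.03,0,0,0,0],
  [0.6,0.05,0,0,0,0,0],
  [0.6,0.05,0,0,0,0,0],
  [0.6,0,0,0,0,0,0],
])

```text
time: 4.95
position: [0.5337, 0.0021, 0.0394]
orientation: [0.005, 0.743, 0.669, -0.004]
force: [-0.8, -17.7, 6.0]
gripper_width: 0.063
grasp_force: 70.2
```

Firm contact (18 N along y, no more travel). I'll release and rise.

Emit:
apply_moves([
  [1,0,0,0,0,0,0],
  [1,0,0,0,0,0,0],
  [1,0,0,0,0,0,0],
  [1,0,0,0,0,0,0],
  [1,0,0,-0.5,0,0,0],
  [1,0,0,-0.9,0,0,0],
  [1,0,0,-1,0,0,0],
  [1,0,0,-1,0,0,0],
])

```text
time: 5.75
position: [0.5322, 0.0074, 0.1408]
orientation: [-0.001, 0.742, 0.67, -0.0]
force: [0.7, -0.2, -0.2]
gripper_width: 0.0853
grasp_force: 0.0
```

```bash
python3 gap.py | head -1; python3 g2.py -0.3
python3 - <<'E'
from h import *
# tab foot / clamp yaw from scene+side
cc=[]
for n in ['scene','side']:
    c=cams.calibration(n); im,d=cams.camera(n); P=cloud(c,d)
    Q=P[np.all((P>[.47,-.30,.1])&(P<[.55,-.19,.13]),axis=1)]; cc.append(Q)
    for lo,hi in [(-.3,-.247),(-.247,-.19)]:
        q=Q[(Q[:,1]>lo)&(Q[:,1]<hi)]; print(n,'handle',len(q),np.round(q.min(0),4),np.round(q.max(0),4),np.round(np.median(q,0),4))
    T=P[np.all((P>[.45,-.3,.02])&(P<[.57,-.19,.057]),axis=1)]; 
    m=T[:,:2].mean(0); u,sv,vt=np.linalg.svd(T[:,:2]-m); print('tab',len(T),m,sv,vt[0],T.min(0),T.max(0))
E
```

```text
[0.5322 0.0074 0.1408] [ 0.66458324 -0.23791489 -0.24770609]
short sides -x: x=-30.17 slope 0.012  +x: x=32.74 slope -0.008
long sides -x: x=-31.37 slope -0.023  +x: x=31.43 slope 0.025
short edge at x=0: -0.77 slope 0.0007
long edge at x=0: -0.23 slope -0.0004
scene handle 53 [ 0.4944 -0.2789  0.1   ] [ 0.5248 -0.2684  0.1167] [ 0.5119 -0.2725  0.1091]
scene handle 31 [ 0.4989 -0.2236  0.1014] [ 0.5259 -0.2152  0.1172] [ 0.5131 -0.2181  0.1119]
tab 130 [ 0.52056443 -0.24144952] [0.17151786 0.06635756] [ 0.97303942 -0.23063885] [ 0.4754861  -0.25829425  0.0204277 ] [ 0.53709802 -0.23213462  0.05686287]
side handle 52 [ 0.4933 -0.279   0.101 ] [ 0.5215 -0.27    0.1154] [ 0.5073 -0.2749  0.1094]
side handle 75 [ 0.4926 -0.2264  0.1003] [ 0.5231 -0.2163  0.115 ] [ 0.5075 -0.2216  0.1078]
tab 252 [ 0.49624607 -0.25360908] [0.28221294 0.06408061] [-0.9867716   0.16211665] [ 0.47135353 -0.26225374  0.02004632] [ 0.53362169 -0.23457584  0.05694302]
```

Emit:
apply_moves([
  [1,-0.5,0,-0.9,0,0,0],
  [1,-1,0,-0.9,0,0,0],
  [1,-1,0,-0.9,0,0,0],
  [1,-1,0,0,0,0,0],
  [1,-1,0,0,0,0,0],
  [1,-1,0,0,0,0,0],
  [1,-1,0,0,0,0,0],
  [1,-1,0.04,0,0,0,0],
])

```text
time: 6.7
position: [0.5099, -0.2175, 0.2194]
orientation: [-0.002, 0.742, 0.67, -0.0]
force: [-0.5, 0.0, -0.2]
gripper_width: 0.0854
grasp_force: 0.0
```

Emit:
apply_moves([
  [1,-1,0,0,0,0,0],
  [1,0,0,0,0,0,-1],
  [1,0,0,0,0,0,-1],
  [1,0,0,0,0,0,-1],
  [1,0,0,0,0,0,-1],
  [1,0,0,0,0,0,-1],
  [1,0,0,0,0,0,-1],
  [1,0,0,0,0,0,-1],
])

```text
time: 7.5
position: [0.5072, -0.2461, 0.2193]
orientation: [-0.002, 0.557, 0.83, 0.0]
force: [0.8, 0.2, 0.4]
gripper_width: 0.0857
grasp_force: 0.0
```

Emit:
apply_moves([
  [1,0,0,0,0,0,-1],
  [1,0,0,0,0,0,-1],
  [1,0,0,0,0,0,-1],
  [1,0,0,0,0,0,-1],
  [1,0,0,0,0,0,-1],
  [1,0,0,0,0,0,-1],
  [1,0,0,0,0,0,-1],
  [1,0,0,0,0,0,-1],
])

```text
time: 8.3
position: [0.5072, -0.2461, 0.2192]
orientation: [-0.002, 0.307, 0.952, 0.001]
force: [0.1, 0.2, 1.2]
gripper_width: 0.0854
grasp_force: 0.0
```

Emit:
apply_moves([
  [1,0,0,0,0,0,-1],
  [1,0,0,0,0,0,-1],
  [1,0,0,0,0,0,-1],
  [1,0,0,0,0,0,-1],
  [1,0,0,0,0,0,-1],
  [1,0,0,0,0,0,-1],
  [1,0,0,0,0,0,-1],
  [1,0,0,0,0,0,-1],
])

```text
time: 9.1
position: [0.5072, -0.2461, 0.2193]
orientation: [-0.001, 0.032, 0.999, 0.001]
force: [-0.5, -0.2, 0.4]
gripper_width: 0.0853
grasp_force: 0.0
```

```bash
cat > cl.py <<'E'
from h import *
import sys
s=sense(); c=cams.calibration('wrist'); im,d=cams.camera('wrist'); print(np.round(s['position'],4),np.round(s['q'],3),np.round(s['joint_velocities'],2),c['position'])
cv2.imwrite('pics/%s.png'%sys.argv[1],im[:,:,::-1]); np.savez('w.npz',im=im,d=d)
R=quat(s['orientation']); print('toolx',R[:,0],'tooly',R[:,1])
P=cloud(c,d)
for nm,lo,hi in [('foot',[.42,-.33,.002],[.6,-.16,.0085]),('tab',[.45,-.3,.05],[.57,-.19,.0625]),('hand',[.46,-.3,.09],[.56,-.19,.125])]:
    Q=P[np.all((P>lo)&(P<hi),axis=1)]
    if len(Q)>20:
        r=cv2.minAreaRect(Q[:,:2].astype(np.float32)); print(nm,len(Q),np.round(r[0],4),np.round(r[1],4),round(r[2],2),np.round(Q.min(0),4),np.round(Q.max(0),4))
for q in ['clamp','tab']:
    for r in masks_of('wrist',q)[:1]:
        Q=cloud(c,d,r['region']); print(q,r['p'],r['position'],len(Q),np.round(np.percentile(Q,[1,50,99],axis=0),4).tolist())
E
python3 cl.py w3
```

```text
[ 0.5072 -0.2461  0.2193] [-0.567  0.188 -0.201  1.185  0.    -0.502] [ 0.   -0.   -0.    0.    0.   -0.69] [ 0.43939363 -0.24259459  0.34603332]
toolx [-0.99791341  0.06450163  0.00289299] tooly [0.06450759 0.99791518 0.00201444]
foot 3952 [ 0.5099 -0.245 ] [0.1798 0.1699] 0.03 [ 0.42  -0.33   0.002] [ 0.5998 -0.16    0.0081]
tab 271 [ 0.5038 -0.2455] [0.06   0.0247] 11.55 [ 0.4744 -0.2596  0.0509] [ 0.5346 -0.2344  0.0623]
hand 1128 [ 0.5103 -0.2471] [0.0618 0.0281] 89.8 [ 0.4961 -0.2781  0.09  ] [ 0.5244 -0.2162  0.1162]
clamp 0.91 [283.0, 208.9] 2661 [[0.4937, -0.2775, 0.0015], [0.5089, -0.2471, 0.0819], [0.5482, -0.2165, 0.1156]]
tab 0.74 [283.9, 167.0] 3257 [[0.4593, -0.288, 0.0006], [0.4835, -0.2468, 0.005], [0.5463, -0.2072, 0.0625]]
```

View pics/w3.png

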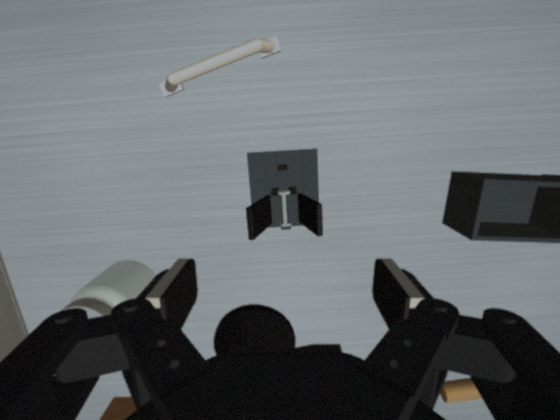

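The clamp is at (285,212), its handles at (259,218) and (311,215), midway between the fingers. The tab's foot is just above it and the drawer pull is well clear. I'll descend and squeeze.

Emit:
apply_moves([
  [1,0,0,0,0,0,-0.92],
  [1,-0.08,-0.03,0.8,0,0,0],
  [1,0,0,0.8,0,0,0],
  [1,0,0,0.8,0,0,0],
  [1,0,0,0.8,0,0,0],
  [1,0,0,0.64,0,0,0],
  [1,0,0,0,0,0,0],
  [1,0,0,0,0,0,0],
])

```text
time: 10.05
position: [0.51, -0.2475, 0.1056]
orientation: [-0.001, 0.002, 1.0, 0.0]
force: [0.0, -0.2, -0.0]
gripper_width: 0.0851
grasp_force: 0.0
```

Emit:
apply_moves([
  [0.6,0,0,0,0,0,0],
  [0.4,0,0,0,0,0,0],
  [0.2,0,0,0,0,0,0],
  [0.2,0,0,0,0,0,0],
  [0.2,0,0,0,0,0,0],
  [0.2,0,0,0,0,0,0],
])

```text
time: 10.65
position: [0.5139, -0.2494, 0.111]
orientation: [0.004, 0.002, 1.0, -0.002]
force: [-1.5, 2.2, 13.6]
gripper_width: 0.0298
grasp_force: 60.5
```

Emit:
apply_moves([
  [0.2,0,0,-0.2,0,0,0],
  [0.2,0,0,-0.4,0,0,0],
  [0.2,0,0,-0.6,0,0,0],
  [0.2,0,0,-0.8,0,0,0],
  [0.2,0,0,-0.8,0,0,0],
  [0.2,0,0,-0.4,0,0,0],
  [0.2,0,0,0,0,0,0],
])

```text
time: 11.35
position: [0.5117, -0.2488, 0.2045]
orientation: [0.002, 0.002, 1.0, -0.001]
force: [0.4, -0.5, -1.8]
gripper_width: 0.03
grasp_force: 59.5
```

Run:
```python
from h import *
s=sense(); print(np.round(s['position'],4))
out=[]
for n in ['side','scene']:
    c=cams.calibration(n); im,d=cams.camera(n)
    for q in ['clamp']:
        for r in masks_of(n,q)[:2]:
            Q=cloud(c,d,r['region']); print(n,r['p'],r['position'],len(Q),np.round(np.percentile(Q,[1,50,99],axis=0),4).tolist())
    u=proj(c,[s['position']])[0].astype(int); print(u)
    k=im[u[1]-60:u[1]+90,u[0]-65:u[0]+65,::-1]; out.append(cv2.resize(k,(390,450)))
    np.savez(n+'1.npz',im=im,d=d)
cv2.imwrite('pics/c4.png',np.clip(np.hstack(out).astype(float)*1.6,0,255))
```

```text
[ 0.5117 -0.2488  0.2045]
side 0.73 [300.6, 212.4] 556 [[0.4902, -0.2713, -0.0024], [0.5012, -0.2609, 0.1668], [0.6459, 0.0045, 0.2142]]
[304 196]
scene 0.86 [234.9, 158.4] 413 [[0.2518, -0.3842, -0.0001], [0.5145, -0.2547, 0.165], [0.5243, -0.2256, 0.2106]]
[233 144][ WARN:0@2.963] global loadsave.cpp:1063 imwrite_ Unsupported depth image for selected encoder is fallbacked to CV_8U.
```

View pics/c4.png

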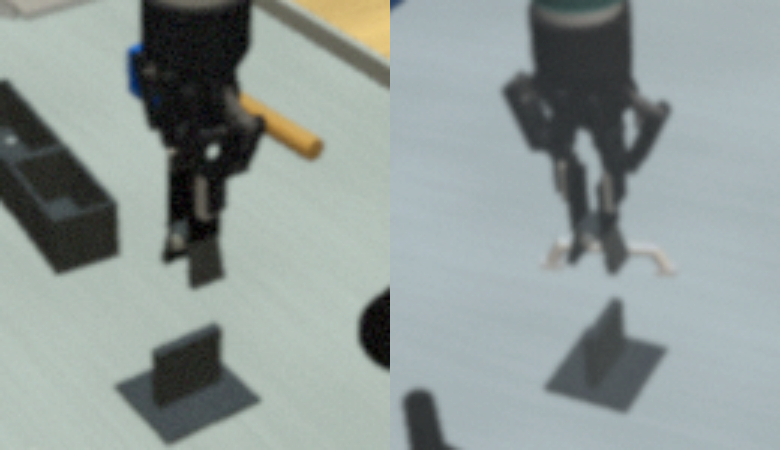

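The clamp is held squeezed with its jaws open, clear of the tab, at about (190,255) in the left crop. Now I measure where its jaws are relative to the TCP.

Run:
```python
from h import *
t=np.array([.5117,-.2488,.2045])
for n in ['side','scene']:
    c=cams.calibration(n); d=np.load(n+'1.npz')['d']; P=cloud(c,d)-t
    Q=P[np.all((np.abs(P[:,:2])<.05),axis=1)&(P[:,2]>-.13)&(P[:,2]<-.005)]
    print(n,len(Q),'zmin',np.round(np.sort(Q[:,2])[[0,3,8,20]],4))
    for lo in np.arange(-.085,-.01,.008):
        q=Q[(Q[:,2]>=lo)&(Q[:,2]<lo+.008)]
        if len(q)>2: print(round(lo,3),len(q),'x',np.round(np.percentile(q[:,0],[2,98]),4),'y',np.round(np.percentile(q[:,1],[2,25,50,75,98]),4))
```

```text
side 478 zmin [-0.0776 -0.0769 -0.0758 -0.0745]
-0.085 3 x [-0.0183 -0.0056] y [-0.0167 -0.0007  0.0167  0.0171  0.0175]
-0.077 54 x [-0.0203  0.0089] y [-0.0233 -0.0213 -0.0193  0.015   0.0222]
-0.069 59 x [-0.0191  0.0086] y [-0.0212 -0.0194 -0.0183 -0.0005  0.0176]
-0.061 46 x [-0.019   0.0073] y [-0.0194 -0.017  -0.0161 -0.0147  0.017 ]
-0.053 49 x [-0.022   0.0084] y [-0.0175 -0.0151 -0.0135 -0.0102  0.0141]
-0.045 62 x [-0.0218  0.0068] y [-0.0164 -0.0144 -0.0058  0.0037  0.0138]
-0.037 68 x [-0.0191  0.0066] y [-0.0174 -0.0156 -0.0109  0.0103  0.0137]
-0.029 48 x [-0.0189  0.0074] y [-0.0174 -0.0155 -0.014   0.0109  0.0135]
-0.021 42 x [-0.0191  0.0035] y [-0.0223 -0.0162 -0.0019  0.0116  0.0154]
-0.013 47 x [-0.0183  0.0044] y [-0.0279 -0.0187  0.0089  0.0112  0.0145]
scene 389 zmin [-0.0802 -0.078  -0.0758 -0.0741]
-0.085 5 x [-0.02    0.0071] y [-0.0191 -0.0137  0.0222  0.0227  0.0235]
-0.077 36 x [-0.0176  0.0096] y [-0.0194 -0.0128  0.0205  0.023   0.0247]
-0.069 46 x [-0.0193  0.0095] y [-0.0164 -0.0118  0.0191  0.021   0.023 ]
-0.061 29 x [-0.0195  0.0121] y [-0.0152  0.0143  0.0171  0.0189  0.0202]
-0.053 39 x [-0.0158  0.0125] y [-0.0114  0.0001  0.0136  0.0158  0.0184]
-0.045 76 x [-0.0159  0.0128] y [-0.0138 -0.0063  0.0001  0.0085  0.0169]
-0.037 38 x [-0.0151  0.0103] y [-0.0128 -0.0098 -0.0029  0.016   0.0171]
-0.029 32 x [-0.0142  0.0101] y [-0.0138 -0.0113 -0.0101  0.0159  0.0173]
-0.021 37 x [-0.0148  0.0105] y [-0.022  -0.012  -0.0106  0.0136  0.0212]
-0.013 51 x [-0.0146  0.0115] y [-0.0261 -0.0121 -0.0093  0.0219  0.0283]
```

Emit:
apply_moves([
  [0.2,-0.1,0.5,0,0,0,0],
  [0.2,-0.1,0.9,0,0,0,0],
  [0.2,-0.1,0.9,0,0,0,0],
  [0.2,-0.1,0.9,0,0,0,0],
  [0.2,-0.1,0.9,0,0,0,0],
  [0.2,-0.1,0.9,0,0,0,0],
  [0.2,-0.1,0.9,0,0,0,0],
  [0.2,-0.1,0.9,0,0,0,0],
])

```text
time: 12.35
position: [0.5342, -0.0418, 0.2011]
orientation: [-0.001, 0.001, 1.0, 0.0]
force: [0.1, 0.2, -0.7]
gripper_width: 0.03
grasp_force: 59.5
```

Emit:
apply_moves([
  [0.2,-0.1,0.9,0,0,0,0],
  [0.2,-0.1,0.9,0,0,0,0],
  [0.2,0,0.9,0,0,0,0],
  [0.2,0,0.66,0,0,0,0],
  [0.2,0,0,0.3,0,0,0.75],
  [0.2,0,0,0.4,0,0,0.7],
  [0.2,0,0,0.3,0,0,0],
  [0.2,0,0,0,0,0,0],
])

```text
time: 13.15
position: [0.5394, 0.0573, 0.1699]
orientation: [-0.002, 0.052, 0.999, 0.0]
force: [-0.7, 0.5, -0.7]
gripper_width: 0.0301
grasp_force: 59.5
```

```bash
cat > pl.py <<'E'
from h import *
s=sense(); t=s['position']; R=quat(s['orientation']); print(np.round(t,4),np.round(R[:,:2].T,3).tolist())
E0=np.array([.5374,.0565,.06]); L=np.radians(84.2); y=np.array([np.cos(L),np.sin(L),0]); x=np.array([y[1],-y[0],0])
for n in ['side','scene']:
    c=cams.calibration(n); im,d=cams.camera(n); np.savez(n+'2.npz',im=im,d=d); P=cloud(c,d)-E0
    P=np.c_[P@x,P@y,P[:,2]]
    Q=P[(np.abs(P[:,0])<.03)&(np.abs(P[:,1])<.045)&(P[:,2]<t[2]-.06-.01)&(P[:,2]>.004)]
    print(n,len(Q))
    for lo in np.arange(.004,t[2]-.07,.008):
        q=Q[(Q[:,2]>=lo)&(Q[:,2]<lo+.008)]
        if len(q)>2: print(round(lo,3),len(q),'x',np.round(np.percentile(q[:,0],[2,98]),4),'y',np.round(np.percentile(q[:,1],[2,25,50,75,98]),4))
    # trays
    for nm,a,b in [('short',-.1,-.0),('long',0,.1)]:
        q=P[(P[:,1]>a)&(P[:,1]<b)&(np.abs(P[:,2])<.004)&(np.abs(P[:,0])<.05)]; print(nm,len(q),np.round(np.percentile(q[:,0],[2,98]),4))
E
python3 pl.py
```

```text
[0.5394 0.0573 0.1699] [[-0.995, 0.103, 0.005], [0.103, 0.995, -0.0]]
side 288
0.028 14 x [-0.0148  0.0106] y [-0.0231 -0.0226 -0.0214 -0.0187  0.0177]
0.036 39 x [-0.0163  0.0122] y [-0.023  -0.0199 -0.0183  0.0118  0.0223]
0.044 38 x [-0.0158  0.0115] y [-0.022  -0.0198 -0.0179 -0.011   0.0205]
0.052 33 x [-0.0139  0.011 ] y [-0.0205 -0.0169 -0.0159 -0.0132 -0.0092]
0.06 30 x [-0.0188  0.01  ] y [-0.0167 -0.0147 -0.0124 -0.0095  0.0025]
0.068 44 x [-0.0173  0.0108] y [-0.0174 -0.0152 -0.0128 -0.0007  0.0171]
0.076 35 x [-0.0159  0.0111] y [-0.0182 -0.0161 -0.0145  0.012   0.0148]
0.084 31 x [-0.0147  0.0109] y [-0.0191 -0.0165 -0.0152  0.0089  0.0163]
0.092 24 x [-0.0151  0.0082] y [-0.0223 -0.0208 -0.0155  0.0101  0.0141]
short 134 [-0.0312  0.0326]
long 76 [-0.0329  0.0313]
scene 307
0.036 38 x [-0.0119  0.015 ] y [-0.0201 -0.0126  0.0198  0.022   0.0237]
0.044 37 x [-0.0118  0.0153] y [-0.0166 -0.0118  0.0162  0.0192  0.0208]
0.052 28 x [-0.012   0.0151] y [-0.0135  0.0143  0.016   0.0174  0.0196]
0.06 28 x [-0.0142  0.0176] y [-0.0124 -0.0006  0.0059  0.0141  0.0153]
0.068 99 x [-0.0141  0.0171] y [-0.0117 -0.0053 -0.0003  0.0059  0.0156]
0.076 29 x [-0.0109  0.015 ] y [-0.0145 -0.0104 -0.0092  0.0144  0.0159]
0.084 22 x [-0.012   0.0139] y [-0.0131 -0.0116 -0.0097  0.0129  0.0156]
0.092 23 x [-0.0019  0.0156] y [-0.016  -0.0109 -0.0095  0.0135  0.0197]
short 240 [-0.0318  0.034 ]
long 245 [-0.0323  0.0337]
```

The clamp is centred over the seam within 1–2 mm in both views. I'll lower it.

Emit:
apply_moves([
  [0.2,0,0,0.5,0,0,0],
  [0.2,0,0,0.5,0,0,0],
  [0.2,0,0,0.5,0,0,0],
  [0.2,0,0,0.3,0,0,0],
  [0.2,0,0,0.1,0,0,0],
  [0.2,0,0,0,0,0,0],
])

```text
time: 13.85
position: [0.5415, 0.0567, 0.1152]
orientation: [-0.0, 0.052, 0.999, 0.0]
force: [-0.9, -0.1, -1.1]
gripper_width: 0.0301
grasp_force: 59.5
```

Emit:
apply_moves([
  [0.2,0,0,0.08,0,0,0],
  [0.2,0,0,0.08,0,0,0],
  [0.2,0,0,0.06,0,0,0],
  [0.2,0,0,0,0,0,0],
])

```text
time: 14.25
position: [0.5425, 0.0568, 0.111]
orientation: [0.001, 0.052, 0.999, -0.0]
force: [-3.5, -0.3, 11.0]
gripper_width: 0.0298
grasp_force: 61.0
```

Barrel contact (11 N). Same height as when I picked it up. I'll release gradually.

Emit:
apply_moves([
  [0.42,0,0,0,0,0,0],
  [0.5,0,0,0,0,0,0],
  [0.6,0,0,0,0,0,0],
  [0.7,0,0,0,0,0,0],
  [0.85,0,0,0,0,0,0],
  [1,0,0,0,0,0,0],
  [1,0,0,0,0,0,0],
  [1,0,0,0,0,0,0],
])

```text
time: 15.05
position: [0.5416, 0.0568, 0.1086]
orientation: [0.0, 0.052, 0.999, 0.0]
force: [-0.8, 0.3, -0.1]
gripper_width: 0.0853
grasp_force: 0.0
```

Emit:
apply_moves([
  [1,0,0,-0.2,0,0,0],
  [1,0,0,-0.4,0,0,0],
  [1,0,0,-0.7,0,0,0],
  [1,0,0,-0.9,0,0,0],
  [1,0,0,-0.9,0,0,0],
  [1,0,0,-0.6,0,0,0],
  [1,0,0,0,0,0,0],
  [1,0,0,0,0,0,0],
])

```text
time: 15.85
position: [0.5418, 0.0568, 0.2202]
orientation: [0.001, 0.052, 0.999, 0.0]
force: [0.1, -0.5, -0.1]
gripper_width: 0.0853
grasp_force: 0.0
```

```bash
python3 gap.py | head -1; python3 g2.py -0.3; python3 pl.py
python3 - <<'E'
from h import *
o=[]
for n in ['side','scene']:
    c=cams.calibration(n); im=np.load(n+'2.npz')['im']; u=proj(c,[[.5374,.0565,.06]])[0].astype(int)
    o.append(cv2.resize(im[u[1]-55:u[1]+55,u[0]-50:u[0]+50,::-1],(400,440)))
cv2.imwrite('pics/f.png',np.clip(np.hstack(o)*1.8,0,255).astype(np.uint8))
E
```

```text
[0.5418 0.0568 0.2202] [ 0.06310495 -0.5212265  -0.14756712]
short sides -x: x=-30.74 slope 0.001  +x: x=32.83 slope 0.008
long sides -x: x=-31.83 slope -0.008  +x: x=31.90 slope 0.001
short edge at x=0: -11.07 slope -0.4378
long edge at x=0: 1.85 slope 0.0003
[0.541  0.0568 0.2191] [[-0.995, 0.105, 0.001], [0.105, 0.995, -0.0]]
side 310
0.004 24 x [-0.014   0.0138] y [-0.0161 -0.0144 -0.0134 -0.0111  0.008 ]
0.012 33 x [-0.0159  0.0119] y [-0.0187 -0.0169 -0.0132  0.0023  0.0172]
0.02 39 x [-0.0137  0.0118] y [-0.0225 -0.0203 -0.0037  0.011   0.0177]
0.028 40 x [-0.0126  0.0136] y [-0.0246 -0.0222 -0.0197  0.0169  0.0208]
0.036 49 x [-0.0133  0.0145] y [-0.0278 -0.0245  0.0168  0.0198  0.0231]
0.044 50 x [-0.0125  0.0142] y [-0.0292 -0.0268  0.0202  0.0226  0.0262]
0.052 45 x [-0.0122  0.0148] y [-0.0316 -0.029   0.0212  0.0248  0.0284]
0.06 30 x [-0.0127  0.0134] y [-0.0336 -0.0304 -0.0266  0.0258  0.0315]
short 144 [-0.0311  0.0322]
long 63 [-0.0333  0.0308]
scene 322
0.004 13 x [0.0088 0.0174] y [-0.0111 -0.0077  0.0007  0.0098  0.0122]
0.012 60 x [-0.0139  0.0178] y [-0.0129 -0.0081  0.0005  0.0081  0.0142]
0.02 88 x [-0.0128  0.0157] y [-0.0155 -0.0074 -0.001   0.0062  0.0161]
0.028 28 x [-0.0115  0.0165] y [-0.0185 -0.0166 -0.0154 -0.0065  0.0218]
0.036 26 x [-0.0099  0.0166] y [-0.021  -0.0187 -0.0179 -0.0167  0.0221]
0.044 35 x [-0.0097  0.0173] y [-0.0248 -0.0217 -0.0204  0.0007  0.0255]
0.052 30 x [-0.0111  0.0172] y [-0.028  -0.0241 -0.023   0.0233  0.0278]
0.06 42 x [-0.0106  0.016 ] y [-0.0296 -0.0266  0.001   0.0278  0.0301]
short 204 [-0.0317  0.0343]
long 239 [-0.0325  0.0337]
```

View pics/f.png

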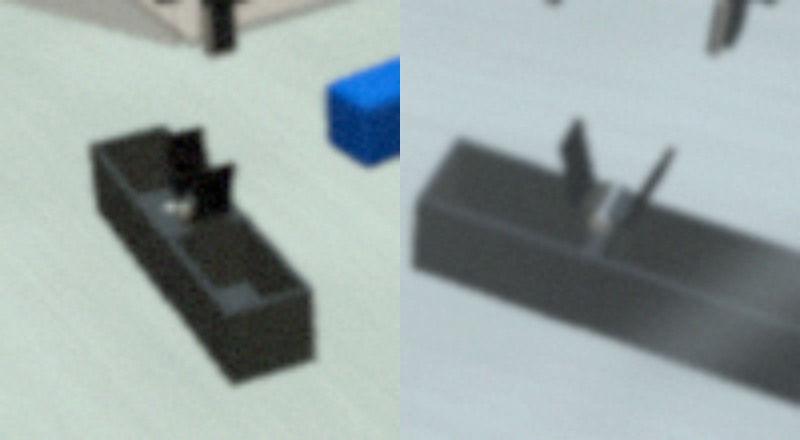

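View pics/w2.png

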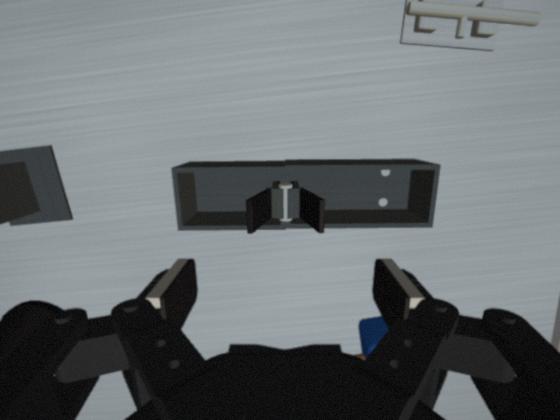

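The pictures show the clamp upright over the seam at (285,203), mid-width. Its handles are about 62 mm apart and their tops 113 mm up, so the barrel is on the rims. The trays meet with no gap and only about a 1 mm sideways step. I'll hand it in.

```bash
python3 -c "
from h import *
print(manip.job_done(), sense()['time'])"
```

```text
the job is handed in; nothing more can be done
the job is handed in; nothing more can be done
```

I handed the job in at about 16 s, though no verdict came back: in the last pictures the short tray sits flush and in line with the long one, the clamp stands upright at mid-width over both end walls with its pivot on the rims, and the arm is clear; I touched none of the bystanders.

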